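# Moisture readings at both ends of a chair rail

## Robot

A 6-joint arm with a two-finger parallel gripper is mounted at the origin on the work surface. World frame = base frame: x ahead of the robot, y to its left, z up, the work surface at z = 0. Lengths are in mm, angles in rad, forces in N, time in s.
With the tool pointing down it reaches from about 225 to 875 mm from the base axis. Payload 3.4 kg.
Tool frame: the origin (TCP) lies on the front face of the gripper's body, between the roots of the fingers; the fingertips stand 73 mm ahead of it and the grasp point (between the pads) lies 54 mm ahead of it; z points along the fingers, y is the line along which they close (so a half turn about z gives the same grasp; the last joint's range is limited). The gripper opens to 85 mm and grips with 20 to 120 N. Pads are 22 mm wide; open, the fingers measure 114 mm over their backs; the gripper's body (76 mm by 85 mm) begins 54 mm behind the grasp point. The pads swing forward as they close: fully open they stand 13 mm farther back than shut.
Start: joints at [-1.438, 0.276, 1.505, -0, 1.361, -0.121], TCP at [144.37, -556.608, 303.928] pointing down, gripper open.
Joint ranges: [-2.89, 2.89], [-0.75, 2.08], [0.22, 2.7], [-1.18, 4.32], [0.11, 2.71], [-2.7, 2.7]. Speed limits (rad/s): [2.57, 2.57, 3.14, 3.14, 3.14, 3.14].

## Interface

Orientations are given as a unit quaternion [w, x, y, z].
In Python, from workcell import get_state, read_camera, camera_params, finish_job, recognise gives the robot as it stands.
- The arm moves only by the tool apply_moves, never from a script. Its argument "moves" is a list of rows, each a list of 3 entries, a list of its own where there are three numbers: the shift along the tool's x, y, z normalised to -1 to 1, where 1 is 40 mm, then the turn, a rotation vector about the tool's x, y, z normalised to -1 to 1, where 1 is 8 degrees, then the closure, from 0 (fully open) to 1 (shut). In form: [[[tx, ty, tz], [rx, ry, rz], gripper], ...]. A call has 1 to 20 rows; each row shifts and turns the commanded pose from where the row before left it, along the tool's axes as they then stand; what a row does not reach is not made up. A row lasts 1/8 s, in which the tool goes at most 62.5 mm and 10.7 degrees, less where a joint would pass 70% of its speed; a pose out of reach is approached as far as the arm can. A call with a number of a shift or a turn outside -1 to 1 is refused whole. A call with a gripper value outside its range is refused whole. The fingers move at their own pace and stop on an object; "squeeze" is the grip in N (left out, the last holds). Time passes only in rows, so rows that do not move let the fingers close. It gives the time, the measured TCP pose, the force, the opening and the grip force at its end, in the units of the state.
- get_state(): the state, without advancing time (a new reading comes with each control period).
- read_camera(name): name is "scene" or "side" or "wrist"; returns the picture (420x560x3 uint8, red, green, blue); there is no depth.
- camera_params(name): a dict with "vertical_fov" (degrees; the focal length in pixels is half the picture's height over the tangent of half this angle, whatever the lens; pixels are square), "cx", "cy" (the principal point, pixels), "rvec" (rotation vector, rad) and "tvec" (3), from world to camera coordinates, as OpenCV has them. Camera axes: x right, y down, z forward; pixel columns grow to the right and rows downward; lengths in mm; the calibration is good to about 2 mm. A picture is of the moment at which its call begins: read the wrist's pose just before it. camera_params takes no time and is no camera call; for the wrist camera it gives the pose at the moment of the call.
- finish_job(): hands the job in; it is judged then, once.
Trained networks look in the newest picture that a camera, given by its name, has taken for a name from the list of things; names that differ only in an ending like _2 or _b are one class to them, and where a whole thing is asked for, a point or a joint stands for the part that bears it (a point fixed in the world has none). Each returns a list of dicts, best first, with "p" (0 to 1); they miss things now and then, are a little off and sometimes report something else, mostly with a low value. They report only what shows in the picture. A call takes as long as a camera call. They do not tell look-alikes from the thing itself.
- recognise(camera, thing): "uv" ([column, row] in pixels, amid what is visible of it).
The state is a dict: "t": time; "joints": joint angles; "joint_velocities": joint speeds; "tau": joint torques, N m; "position": TCP position; "orientation": TCP orientation; "force": force on the tool from outside, world axes, zero at the start; "wrist_torque": the same for the moment, N m; "grip_width": opening from 0.0 (shut) to 1.0 (fully open); "grasp_force": force on a finger pad.
Only numpy, scipy, OpenCV 4.12 (cv2) and the standard library are available. Lean on these libraries where they do the work, as an engineer would, in place of code of your own. Each camera call takes 0.05 s, during which the arm holds its last target. There are 200 camera calls.

## Task

Take a moisture reading at both ends of the dark wooden chair rail: press its tenon end squarely against the middle of the bench meter's sprung contact bar, keeping the rail flat and close to the bench, push the bar nearly all the way in without ramming it, and hold it there about two seconds; then turn the rail end for end and do the same with its plain end. Finally lay the rail flat in the cork-lined tray, set down and not dropped, and let go. Leave everything else on the bench where it is.

Things in the scene. Friction and masses are not known exactly. Their poses are not given: they have to be found in the camera images.
- rail: the workpiece: loose dark wooden chair rail, 180 mm long, 0.17 to 0.34 kg, lying on the bench at any yaw, left or right (tray on the other side). Main part 44 wide x 36 mm high, x = -90 to +60 mm, two pale lines on top; tenon at x = +60 to +90 mm, 20 wide, 24 high. Origin: underside, halfway along the 180 mm. x points to the tenon end, z up. Grip across its 44 mm width, from above
- rail_tenon (a point): centre of the tenon's end face, 90 mm from the rail's origin along its +x, 18 mm above the underside; axes as the rail's
- rail_plain (a point): centre of the plain end face, 90 mm from the origin along -x, 18 mm above the underside; axes as the rail's
- meter: bench moisture meter, screwed down: grey housing 120 (x) x 110 x 62 mm high with a dark window on top, on a dark plate 130 mm wide. Origin: on the bench, in the middle line, 50 mm behind (+x of) the housing front. Its front, with the contact bar, faces its -x, roughly to the robot; press along its +x. z up
- contact_face (a point): centre of the contact bar's front face, 24 mm above the bench, 90 mm in front (-x) of the meter's origin when the bar is out; it moves with the bar. The bar is an upright steel plate 80 mm wide (y), 12 thick, from 4 to 44 mm above the bench, with 28 mm free behind it. Axes as the meter's
- contact (a joint): how far the contact bar is pushed in: 0 m out, 0.014 m at its hard stop. It springs back by itself: about 5 N to start it, 8.5 N fully in
- tray: a fixed grey tray, 250 (x) x 150 (y) x 26 mm high, walls 5 mm, inside 240 x 140 mm, cork floor 6 mm above the bench. Origin: on the bench under its centre; x along its length, z up. Open the fingers only to about 65 mm inside it
- jar: bystander, leave alone: a squat glass jar with a steel lid, 60 mm across, 85 mm high, beside the meter
- cork_block: bystander, leave alone: a cork sanding block 100 x 60 x 35 mm, on the other side of the meter
- mallet: bystander, leave alone: a wooden mallet lying at the robot's left: head 60 x 100 x 60 mm, handle 170 mm
- offcut: bystander, leave alone: a plain square offcut of dark wood, 120 x 32 x 30 mm, no tenon; not the workpiece; at the back
- cup: bystander, leave alone: an empty white cup, 74 mm across, 85 mm high, at the back
- clamp: bystander, leave alone: a small steel clamp with wooden handle, about 120 x 85 mm, lying flat at the robot's right
Things that resemble listed ones, but are neither listed nor needed, are in the scene too. Leave any pink look-alike of the meter alone.

How it is judged:
By the outcome, as a careful person would: the job done as asked, in the order asked, and still so for the second after the job is handed in, with the robot touching nothing.
It also fails if it takes over 72 s, if anything falls off the work surface, if the arm or the gripper's body presses on something with over 40 N, if the wrist force passes 120 N, or if a joint passes its speed limit or range.

## Working session

There is one attempt and no reset: what is moved stays moved. The work goes in short steps, Python scripts to look and compute and a tool call to move; the robot and the scene stay as the last step left them, time stands still between calls to the robot, and variables do not carry over. Pictures are saved under pics/ and viewed, at most 10 in all, crops included, and the job is handed in when it is done.

Besides the shell and the picture viewer there is one more tool, called after "Call:" by a JSON object that holds its "name" and its "arguments", one argument or row to a line. apply_moves: Moves the arm, as the interface text tells. Its arguments: {"type":"object","properties":{"moves":{"type":"array"},"squeeze":{"type":"number"}},"required":["moves"]}

```bash
mkdir -p pics; ls; cat > h.py <<'E'
import numpy as np, cv2
from workcell import *
def K(p):
    f=210/np.tan(np.radians(p["vertical_fov"])/2)
    return np.array([[f,0,p["cx"]],[0,f,p["cy"]],[0,0,1.]])
def ray(p,uv):
    R=cv2.Rodrigues(np.array(p["rvec"],float))[0]; t=np.array(p["tvec"],float)
    return -R.T@t, R.T@np.linalg.inv(K(p))@np.array([uv[0],uv[1],1.])
def onz(p,uv,z):
    o,d=ray(p,uv); return o+d*(z-o[2])/d[2]
def tri(obs):
    A=np.zeros((3,3));b=np.zeros(3)
    for p,uv in obs:
        o,d=ray(p,uv); d=d/np.linalg.norm(d); M=np.eye(3)-np.outer(d,d); A+=M;b+=M@o
    return np.linalg.solve(A,b)
def proj(p,X):
    return cv2.projectPoints(np.array(X,float).reshape(-1,1,3),np.array(p["rvec"],float),np.array(p["tvec"],float),K(p),None)[0][:,0]
def snap(c,name):
    p=camera_params(c); im=read_camera(c); cv2.imwrite(f"pics/{name}.png",im[:,:,::-1]); return p,im
E
python3 - <<'E'
from h import *
ims=[]
for c in ["scene","side","wrist"]:
    p,im=snap(c,c+"0"); ims.append(im)
    print(c,{k:np.round(v,2) for k,v in p.items()})
for c in ["scene","side"]:
    for t in ["rail","meter","tray","contact_face","rail_tenon","rail_plain","offcut"]:
        print(c,t,[(np.round(d["uv"]).tolist(),round(d["p"],2)) for d in recognise(c,t)])
print(get_state()["t"],get_state()["orientation"])
E
```

```text
pics
scene {'vertical_fov': np.float64(47.02), 'cx': np.float64(276.83), 'cy': np.float64(210.59), 'rvec': array([ 0.78,  2.72, -0.91]), 'tvec': array([ 437.26, -217.48, 1875.55])}
side {'vertical_fov': np.float64(45.63), 'cx': np.float64(282.2), 'cy': np.float64(213.93), 'rvec': array([ 0.31, -2.68,  1.33]), 'tvec': array([ 529.26,   96.49, 1384.14])}
wrist {'vertical_fov': np.float64(69.68), 'cx': np.float64(278.09), 'cy': np.float64(205.98), 'rvec': array([-2.3 ,  1.78,  0.26]), 'tvec': array([-573.74,  -36.49,  378.2 ])}
scene rail [([345.0, 274.0], 0.87)]
scene meter [([376.0, 227.0], 0.9), ([221.0, 218.0], 0.7), ([252.0, 150.0], 0.57), ([388.0, 338.0], 0.2)]
scene tray [([249.0, 150.0], 0.88), ([202.0, 119.0], 0.22)]
scene contact_face [([239.0, 213.0], 0.57), ([386.0, 208.0], 0.56)]
scene rail_tenon [([345.0, 272.0], 0.7), ([241.0, 242.0], 0.58)]
scene rail_plain [([344.0, 274.0], 0.79), ([242.0, 208.0], 0.69)]
scene offcut [([264.0, 296.0], 0.97)]
side rail [([282.0, 303.0], 0.72), ([192.0, 272.0], 0.55)]
side meter [([363.0, 290.0], 0.86), ([237.0, 198.0], 0.58)]
side tray [([331.0, 171.0], 0.78), ([281.0, 304.0], 0.67)]
side contact_face [([396.0, 284.0], 0.72), ([262.0, 204.0], 0.5)]
side rail_tenon [([280.0, 306.0], 0.79)]
side rail_plain [([258.0, 150.0], 0.62), ([279.0, 308.0], 0.59)]
side offcut [([194.0, 272.0], 0.78)]
0.85 [8.50813250e-05 9.91959922e-01 1.26552386e-01 3.51344186e-06]
```

View pics/scene0.png

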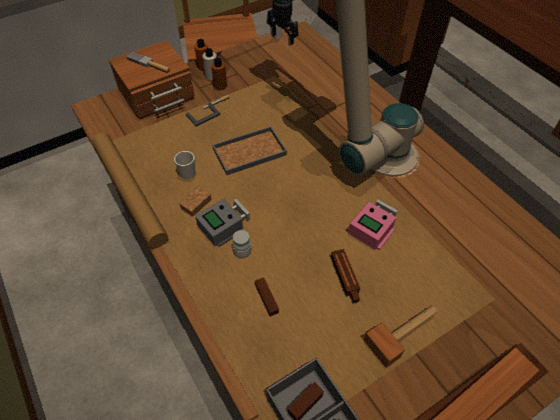

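View pics/side0.png

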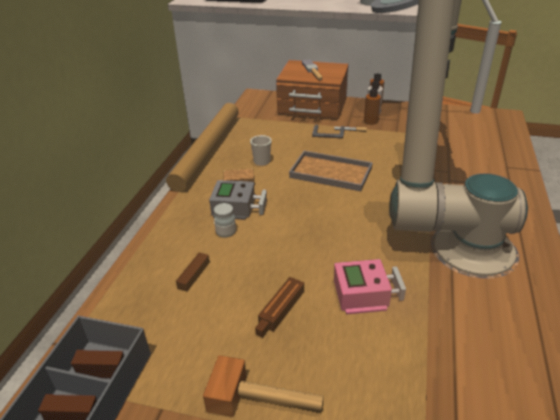

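The rail is the piece with pale lines and a tenon: scene (345,274), side (282,303), with the tenon at scene (356,297). These could be mistaken for it:
- the offcut at scene (264,296)
- the dark blocks in the grey box at scene (305,400)
- the mallet head at scene (385,343)

The grey meter is at scene (221,218). The pink one at (373,224) is the look-alike. The tray is at scene (249,150).

```bash
python3 - <<'E'
from h import *
ps=camera_params("scene");pd=camera_params("side")
for n,a,b in [("rail",(345,274),(282,303)),("meter",(221,218),(237,198)),("tray",(249,150),(331,171)),("tenon",(356,298),(262,327)),("jar",(241,243),(225,220)),("bar",(240,211),(262,203)),("cork",(196,200),(238,176)),("offcut",(266,296),(193,271)),("pink",(374,224),(363,285))]:
    print(n,np.round(tri([(ps,a),(pd,b)])),np.round(onz(ps,a,20)),np.round(onz(pd,b,20)))
a=cv2.imread("pics/scene0.png");b=cv2.imread("pics/side0.png")
c=lambda im,x,y,w=100,h=75:cv2.resize(im[y:y+h,x:x+w],(400,300),interpolation=cv2.INTER_CUBIC)
cv2.imwrite("pics/crop1.png",np.vstack([np.hstack([c(a,300,237),c(b,232,267)]),np.hstack([c(a,190,187),c(a,200,115)])]))
p=camera_params("wrist");R=cv2.Rodrigues(np.array(p["rvec"]))[0];print("cam",-R.T@np.array(p["tvec"]),R)
E
```

```text
rail [466. 334.  15.] [472. 341.  20.] [463. 332.  20.]
meter [705. -58.  27.] [704. -62.  20.] [709. -68.  20.]
tray [ 451. -308.    4.] [ 460. -292.   20.] [ 447. -286.   20.]
tenon [491. 423.  22.] [494. 427.  20.] [490. 415.  20.]
jar [699.  73.  38.] [696.  64.  20.] [708.  48.  20.]
bar [628. -63.  13.] [633. -54.  20.] [624. -58.  20.]
cork [ 742. -176.   27.] [ 742. -179.   20.] [ 745. -191.   20.]
offcut [722. 269.  12.] [726. 275.  20.] [718. 274.  20.]
pink [279. 243.  34.] [271. 237.  20.] [279. 228.  20.]
cam [ 214.413241   -537.95945524  372.91323528] [[ 2.50534666e-01 -9.68107557e-01  3.73151196e-04]
 [-9.27909613e-01 -2.40021967e-01  2.85259890e-01]
 [-2.76072691e-01 -7.18137419e-02 -9.58450132e-01]]
```

View pics/crop1.png

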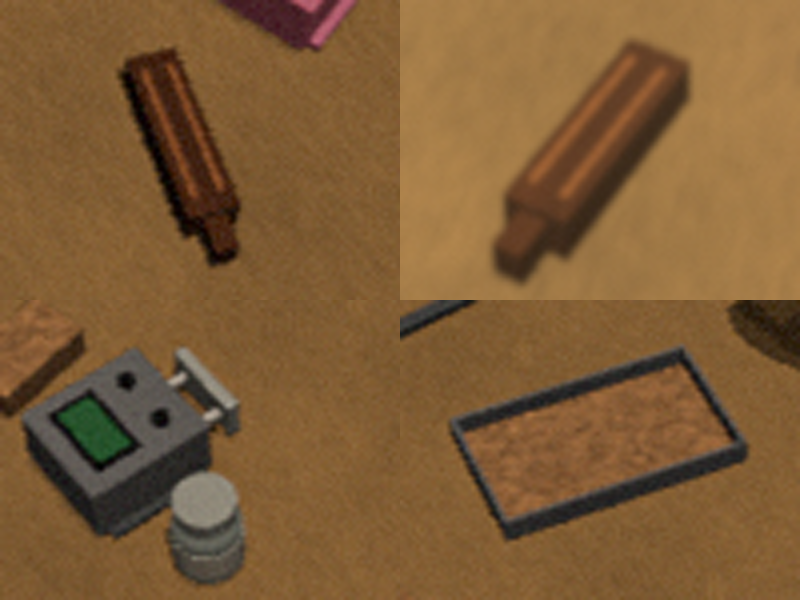

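The crops confirm the rail: pale lines on top and the tenon toward +y. The grey meter's contact bar faces the robot, and the tray is empty. I'll move so the wrist camera can see the meter and tray.

Call:
{"name": "apply_moves", "arguments": {
  "moves": [
    [[0.5, -0.24, -0.04], [0, 0, 0], 0],
    [[0.9, -0.43, -0.08], [0, 0, 0], 0],
    [[0.9, -0.43, -0.08], [0, 0, 0], 0],
    [[0.9, -0.43, -0.08], [0, 0, 0], 0],
    [[0.9, -0.43, -0.08], [0, 0, 0], 0],
    [[0.9, -0.43, -0.08], [0, 0, 0], 0],
    [[0.9, -0.43, -0.08], [0, 0, 0], 0],
    [[0.9, -0.43, -0.08], [0, 0, 0], 0],
    [[0.9, -0.43, -0.08], [0, 0, 0], 0],
    [[0.9, -0.43, -0.08], [0, 0, 0], 0],
    [[0.9, -0.43, -0.08], [0, 0, 0], 0],
    [[0.9, -0.43, -0.08], [0, 0, 0], 0],
    [[0.9, -0.43, -0.08], [0, 0, 0], 0],
    [[0.9, -0.43, -0.08], [0, 0, 0], 0],
    [[0.9, -0.43, -0.08], [0, 0, 0], 0],
    [[0.4, -0.2, -0.03], [0, 0, 0], 0],
    [[0, 0, 0], [0, 0, 0], 0],
    [[0, 0, 0], [0, 0, 0], 0]
  ]
}}

```text
t: 3.1
position: [601.2, -171.4, 351.4]
orientation: [0.0, 0.992, 0.126, -0.001]
force: [-0.7, -0.5, 0.6]
grip_width: 0.997
grasp_force: 0.0
```

```bash
python3 - <<'E'
from h import *
import json
p,im=snap("wrist","w1"); json.dump({k:np.asarray(v).tolist() for k,v in p.items()},open("pics/w1.json","w"))
cv2.imwrite("pics/w1b.png",cv2.resize(im[:,:,::-1],(800,600),interpolation=cv2.INTER_CUBIC))
print(get_state()["position"],get_state()["orientation"],get_state()["t"])
E
```

```text
[ 601.13954902 -171.60112351  351.52047658] [ 1.71978171e-04  9.92028189e-01  1.26015066e-01 -4.96396424e-04] 3.15
```

View pics/w1b.png

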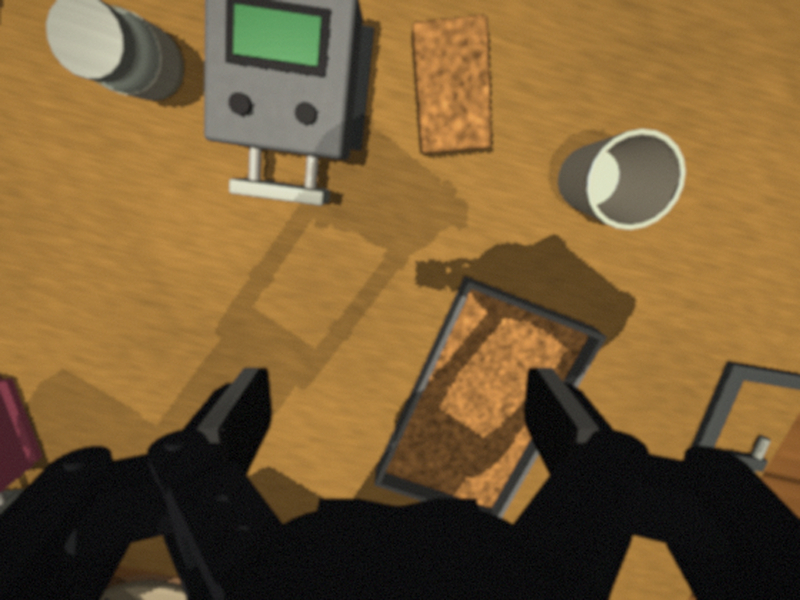

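The meter is grey, with the bar's front-top edge from (230,193) to (324,204). Its housing front-top corners are (205,137) and (355,158). The tray rim corners are (467,278), (604,335) and (377,485). These are all in the 800-wide picture.

```bash
python3 - <<'E'
from h import *
import json
p=json.load(open("pics/w1.json")); s=560/800
q=lambda u,v,z:onz(p,(u*s,v*s),z)
def show(n,pts,z):
    P=[q(u,v,z) for u,v in pts]; print(n,np.round(P,1).tolist())
    for a,b in zip(P,P[1:]): print("   len",round(np.linalg.norm(b-a),1),"ang",round(np.degrees(np.arctan2(*(b-a)[1::-1])),1))
    return P
b=show("bar",[(229.5,192.5),(324.5,204)],44)
h=show("housing",[(205,137),(355,159)],62)
t=show("tray",[(377,484),(467,278),(604,335)],26)
# two-view checks of height: scene pixels
ps=camera_params("scene")
# scene crop (190,187)/4 lower-left pane: bar top corners (182,350),(240,405) pane y offset 300
f=lambda x,y,ox,oy:(ox+x/4,oy+(y-300)/4)
print("bar ends scene tri",np.round(tri([(p,(324.5*s,204*s)),(ps,f(180,350,190,187))]),1),np.round(tri([(p,(229.5*s,192.5*s)),(ps,f(240,402,190,187))]),1))
print("housing tri",np.round(tri([(p,(355*s,159*s)),(ps,f(136,348,190,187))]),1),np.round(tri([(p,(205*s,137*s)),(ps,f(212,432,190,187))]),1))
for nm,w,sc in [("near/robot-left",(377,484),(747-400,446)),("far-left",(467,278),(510-400,535)),("far-right",(604,335),(452-400,422))]:
    print("tray tri",nm,np.round(tri([(p,(w[0]*s,w[1]*s)),(ps,f(*sc,200,115))]),1))
# rail in scene and side
pd=camera_params("side")
g=lambda x,y,ox,oy:(ox+x/4,oy+y/4)
for n,a,bb in [("plainA",(123,67),(690-400,66)),("plainB",(177,50),(632-400,42)),("sholder near",(240,208),(510-400,195))]:
    print(n,np.round(tri([(ps,g(*a,300,237)),(pd,g(*bb,232,267))]),1),np.round(onz(ps,g(*a,300,237),36),1),np.round(onz(pd,g(*bb,232,267),36),1))
print(np.round([onz(ps,g(123,67,300,237),36),onz(ps,g(177,50,300,237),36),onz(ps,g(185,222,300,237),36),onz(ps,g(240,208,300,237),36)],1).tolist())
E
```

```text
bar [[614.3, -20.2, 44.0], [625.0, -100.4, 44.0]]
   len 80.9 ang -82.3
housing [[654.4, -2.0, 62.0], [667.7, -119.2, 62.0]]
   len 118.0 ang -83.5
tray [[340.8, -215.2, 26.0], [589.2, -242.1, 26.0], [567.5, -389.6, 26.0]]
   len 249.8 ang -6.2
   len 149.0 ang -98.4
bar ends scene tri [625.3 -99.1  31.7] [613.  -17.9  37.7]
housing tri [ 664.5 -116.2   40.6] [653.    4.   48.4]
tray tri near/robot-left [ 334.  -216.    13.8]
tray tri far-left [ 581.3 -248.5   -3.8]
tray tri far-right [ 560.7 -403.3    2.9]
plainA [437.7 224.6 -25.1] [473.7 263.2  36. ] [420.2 270.7  36. ]
plainB [448.8 294.6  76.8] [426.9 273.2  36. ] [460.2 258.   36. ]
sholder near [488.9 427.7  73.9] [471.8 414.1  36. ] [500.3 396.6  36. ]
[[473.7, 263.2, 36.0], [426.9, 273.2, 36.0], [514.9, 401.4, 36.0], [471.8, 414.1, 36.0]]
```

```bash
cat >> h.py <<'E'
from scipy.spatial.transform import Rotation as Ro
def pose():
    s=get_state(); w,x,y,z=s["orientation"]; R=Ro.from_quat([x,y,z,w]).as_matrix()
    return np.array(s["position"]),R,np.degrees(np.arctan2(R[1,0],R[0,0])),s
def plan(P0,yaw0,P1,yaw1,n):
    "n equal rows, tool down; prints tool-axis numbers"
    d=(np.array(P1)-P0)/n; dy=(yaw1-yaw0)/n; out=[]
    for i in range(n):
        a=np.radians(yaw0+i*dy); X=np.array([np.cos(a),np.sin(a),0]);Y=np.array([np.sin(a),-np.cos(a),0])
        out.append([[round(float(v)/40,3) for v in (d@X,d@Y,-d[2])],[0,0,round(-dy/8,3)]])
    print("yaw0 %.1f"%yaw0,*out,sep="\n")
E
python3 - <<'E'
from h import *
P,R,y,s=pose(); plan(P,y,[453,275,300],73,13)
E
```

```text
yaw0 14.5
[[-0.061, -0.903, 0.099], [0, 0, np.float64(-0.563)]]
[[0.01, -0.905, 0.099], [0, 0, np.float64(-0.563)]]
[[0.081, -0.901, 0.099], [0, 0, np.float64(-0.563)]]
[[0.151, -0.892, 0.099], [0, 0, np.float64(-0.563)]]
[[0.221, -0.877, 0.099], [0, 0, np.float64(-0.563)]]
[[0.289, -0.857, 0.099], [0, 0, np.float64(-0.563)]]
[[0.356, -0.832, 0.099], [0, 0, np.float64(-0.563)]]
[[0.42, -0.802, 0.099], [0, 0, np.float64(-0.563)]]
[[0.481, -0.766, 0.099], [0, 0, np.float64(-0.563)]]
[[0.54, -0.726, 0.099], [0, 0, np.float64(-0.563)]]
[[0.595, -0.681, 0.099], [0, 0, np.float64(-0.563)]]
[[0.647, -0.633, 0.099], [0, 0, np.float64(-0.563)]]
[[0.695, -0.58, 0.099], [0, 0, np.float64(-0.563)]]
```

Call:
{"name": "apply_moves", "arguments": {
  "moves": [
    [[-0.06, -0.9, 0.1], [0, 0, -0.56], 0],
    [[0.01, -0.9, 0.1], [0, 0, -0.56], 0],
    [[0.08, -0.9, 0.1], [0, 0, -0.56], 0],
    [[0.15, -0.89, 0.1], [0, 0, -0.56], 0],
    [[0.22, -0.88, 0.1], [0, 0, -0.56], 0],
    [[0.29, -0.86, 0.1], [0, 0, -0.56], 0],
    [[0.36, -0.83, 0.1], [0, 0, -0.56], 0],
    [[0.42, -0.8, 0.1], [0, 0, -0.56], 0],
    [[0.48, -0.77, 0.1], [0, 0, -0.56], 0],
    [[0.54, -0.73, 0.1], [0, 0, -0.56], 0],
    [[0.6, -0.68, 0.1], [0, 0, -0.56], 0],
    [[0.65, -0.63, 0.1], [0, 0, -0.56], 0],
    [[0.7, -0.58, 0.1], [0, 0, -0.56], 0],
    [[0, 0, 0], [0, 0, 0], 0],
    [[0, 0, 0], [0, 0, 0], 0]
  ]
}}

```text
t: 5.03
position: [455.0, 275.0, 299.6]
orientation: [0.001, 0.805, 0.593, -0.0]
force: [-0.3, 0.1, 0.0]
grip_width: 0.999
grasp_force: 0.0
```

```bash
python3 - <<'E'
from h import *
import json
p,im=snap("wrist","w2"); json.dump({k:np.asarray(v).tolist() for k,v in p.items()},open("pics/w2.json","w"))
cv2.imwrite("pics/w2b.png",cv2.resize(im[:,:,::-1],(800,600),interpolation=cv2.INTER_CUBIC))
P,R,y,s=pose();print(P,y,R[2,:],s["t"])
E
```

```text
[455.21722781 274.87634665 299.66425675] 72.67845959450155 [-5.85176566e-04  7.17307258e-04 -9.99999572e-01] 5.075
```

View pics/w2b.png

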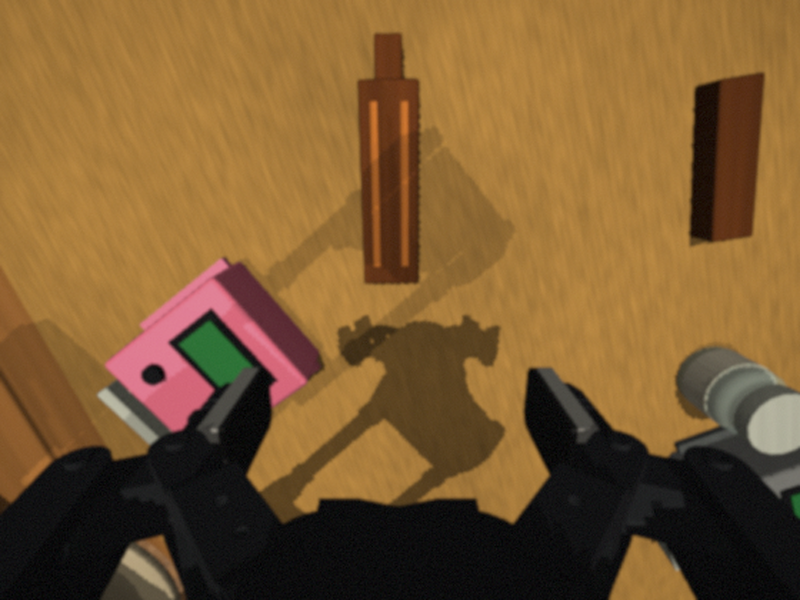

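The rail's top corners are at (358,79), (418,79), (364,283) and (418,283). The tenon end is at (388,34).

```bash
python3 - <<'E'
from h import *
import json
p=json.load(open("pics/w2.json")); s=560/800
P=[onz(p,(u*s,v*s),36) for u,v in [(358,79),(418.5,79),(364,283),(418.5,283)]]
print(np.round(P,1).tolist())
A=(P[0]+P[1])/2;B=(P[2]+P[3])/2; d=(A-B)[:2]; L=np.linalg.norm(d); yaw=np.degrees(np.arctan2(d[1],d[0]))
print("len",L,"w",np.linalg.norm(P[0]-P[1]),np.linalg.norm(P[2]-P[3]),"yaw",yaw)
T=onz(p,(388*s,34*s),30);print("tenon end",T, np.linalg.norm((T-B)[:2]))
u=d/L; print("origin",(A+B)[:2]/2+15*u)
ps=camera_params("scene");g=lambda x,y,ox,oy:(ox+x/4,oy+y/4)
print("tri z",[np.round(tri([(p,(a[0]*s,a[1]*s)),(ps,g(*b,300,237))]),1) for a,b in [((358,79),(185,222)),((418,79),(240,208)),((364,283),(123,67)),((418,283),(177,50))]])
print("tri z (swapped)",[np.round(tri([(p,(a[0]*s,a[1]*s)),(ps,g(*b,300,237))]),1) for a,b in [((418,79),(185,222)),((358,79),(240,208)),((418,283),(123,67)),((364,283),(177,50))]])
o=(A+B)[:2]/2+15*u
Pp,R,y,_=pose()
plan(Pp,y,[o[0],o[1],140],yaw,5)
E
```

```text
[[467.6, 408.3, 36.0], [508.1, 395.7, 36.0], [424.5, 266.8, 36.0], [466.0, 253.8, 36.0]]
len 148.02462233216363 w 42.38744758800108 43.541575864078965 yaw 73.25855012736208
tenon end [496.52691801 430.14457067  30.        ] 177.45147267533144
origin [470.87321785 345.50775604]
tri z [array([484.1, 401.6,   5.3]), array([493.2, 407. ,  54.6]), array([418. , 228.8, -69.1]), array([462.3, 287.2, 102.3])]
tri z (swapped) [array([509.4, 397.3,  23.5]), array([467.2, 410.4,  25.5]), array([463.9, 249.7,  12. ]), array([421.2, 265.1,  21.9])]
yaw0 72.7
[[0.36, -0.03, 0.798], [0, 0, np.float64(-0.015)]]
[[0.361, -0.03, 0.798], [0, 0, np.float64(-0.015)]]
[[0.361, -0.029, 0.798], [0, 0, np.float64(-0.015)]]
[[0.361, -0.028, 0.798], [0, 0, np.float64(-0.015)]]
[[0.361, -0.027, 0.798], [0, 0, np.float64(-0.015)]]
```

Call:
{"name": "apply_moves", "arguments": {
  "moves": [
    [[0.36, -0.03, 0.8], [0, 0, -0.015], 0],
    [[0.36, -0.03, 0.8], [0, 0, -0.015], 0],
    [[0.36, -0.03, 0.8], [0, 0, -0.015], 0],
    [[0.36, -0.03, 0.8], [0, 0, -0.015], 0],
    [[0.36, -0.03, 0.8], [0, 0, -0.015], 0],
    [[0, 0, 0.6], [0, 0, 0], 0],
    [[0, 0, 0.5], [0, 0, 0], 0],
    [[0, 0, 0.35], [0, 0, 0], 0],
    [[0, 0, 0], [0, 0, 0], 0],
    [[0, 0, 0], [0, 0, 0], 1],
    [[0, 0, 0], [0, 0, 0], 1],
    [[0, 0, 0], [0, 0, 0], 1],
    [[0, 0, 0], [0, 0, 0], 1],
    [[0, 0, 0], [0, 0, 0], 1],
    [[0, 0, 0], [0, 0, 0], 1],
    [[0, 0, 0], [0, 0, 0], 1]
  ],
  "squeeze": 50
}}

```text
t: 7.08
position: [470.9, 347.1, 82.6]
orientation: [0.0, 0.802, 0.598, 0.001]
force: [0.2, -1.2, 6.1]
grip_width: 0.505
grasp_force: 53.6
```

```bash
python3 - <<'E'
from h import *
P,R,y,s=pose();print(P,y,R[2],s["force"],s["grip_width"],s["grasp_force"],s["t"],s["wrist_torque"])
b0,b1=np.array([614.3,-20.2]),np.array([625,-100.4])
m=(b0+b1)/2;print(m)
E
```

```text
[470.85184762 347.08732496  82.55020572] 73.39442326601375 [ 0.00142081  0.00181586 -0.99999734] [ 0.23313418 -1.15123132  6.08030725] 0.5049669956219391 53.55053901672363 7.075 [-0.09900514 -0.02363716  0.03958246]
[619.65 -60.3 ]
```

```bash
python3 - <<'E'
from h import *
P,R,y,s=pose();P[2]+=96; plan(P,y,[471,-79,180],7.3,13)
E
```

```text
yaw0 73.4
[[-0.785, 0.234, -0.003], [0, 0, np.float64(0.636)]]
[[-0.761, 0.303, -0.003], [0, 0, np.float64(0.636)]]
[[-0.731, 0.369, -0.003], [0, 0, np.float64(0.636)]]
[[-0.696, 0.433, -0.003], [0, 0, np.float64(0.636)]]
[[-0.655, 0.493, -0.003], [0, 0, np.float64(0.636)]]
[[-0.608, 0.549, -0.003], [0, 0, np.float64(0.636)]]
[[-0.557, 0.601, -0.003], [0, 0, np.float64(0.636)]]
[[-0.502, 0.648, -0.003], [0, 0, np.float64(0.636)]]
[[-0.443, 0.69, -0.003], [0, 0, np.float64(0.636)]]
[[-0.38, 0.726, -0.003], [0, 0, np.float64(0.636)]]
[[-0.314, 0.757, -0.003], [0, 0, np.float64(0.636)]]
[[-0.246, 0.782, -0.003], [0, 0, np.float64(0.636)]]
[[-0.175, 0.8, -0.003], [0, 0, np.float64(0.636)]]
```

Call:
{"name": "apply_moves", "arguments": {
  "moves": [
    [[0, 0, -0.4], [0, 0, 0], 1],
    [[0, 0, -0.8], [0, 0, 0], 1],
    [[0, 0, -0.8], [0, 0, 0], 1],
    [[0, 0, -0.4], [0, 0, 0], 1],
    [[-0.79, 0.23, 0], [0, 0, 0.64], 1],
    [[-0.76, 0.3, 0], [0, 0, 0.64], 1],
    [[-0.73, 0.37, 0], [0, 0, 0.64], 1],
    [[-0.7, 0.43, 0], [0, 0, 0.64], 1],
    [[-0.66, 0.49, 0], [0, 0, 0.64], 1],
    [[-0.61, 0.55, 0], [0, 0, 0.64], 1],
    [[-0.56, 0.6, 0], [0, 0, 0.64], 1],
    [[-0.5, 0.65, 0], [0, 0, 0.64], 1],
    [[-0.44, 0.69, 0], [0, 0, 0.64], 1],
    [[-0.38, 0.73, 0], [0, 0, 0.64], 1],
    [[-0.31, 0.76, 0], [0, 0, 0.64], 1],
    [[-0.25, 0.78, 0], [0, 0, 0.64], 1],
    [[-0.18, 0.8, 0], [0, 0, 0.64], 1],
    [[0, 0, 0], [0, 0, 0], 1],
    [[0, 0, 0], [0, 0, 0], 1]
  ]
}}

```text
t: 9.45
position: [467.4, -79.4, 177.2]
orientation: [-0.001, 0.998, 0.059, -0.001]
force: [0.1, -0.4, -2.6]
grip_width: 0.501
grasp_force: 52.7
```

```bash
python3 - <<'E'
from h import *
import json
p,im=snap("wrist","w3"); json.dump({k:np.asarray(v).tolist() for k,v in p.items()},open("pics/w3.json","w"))
cv2.imwrite("pics/w3b.png",cv2.resize(im[:,:,::-1],(800,600),interpolation=cv2.INTER_CUBIC))
P,R,y,s=pose();print(P,y,R[2,:],s["force"],s["grip_width"],s["t"])
E
```

```text
[467.46164109 -79.06705079 177.19665628] 6.860798491639657 [-1.06788931e-03 -9.98088596e-04 -9.99998932e-01] [-0.05875818  0.93883335 -2.4109263 ] 0.5079825484446844 9.5
```

View pics/w3b.png

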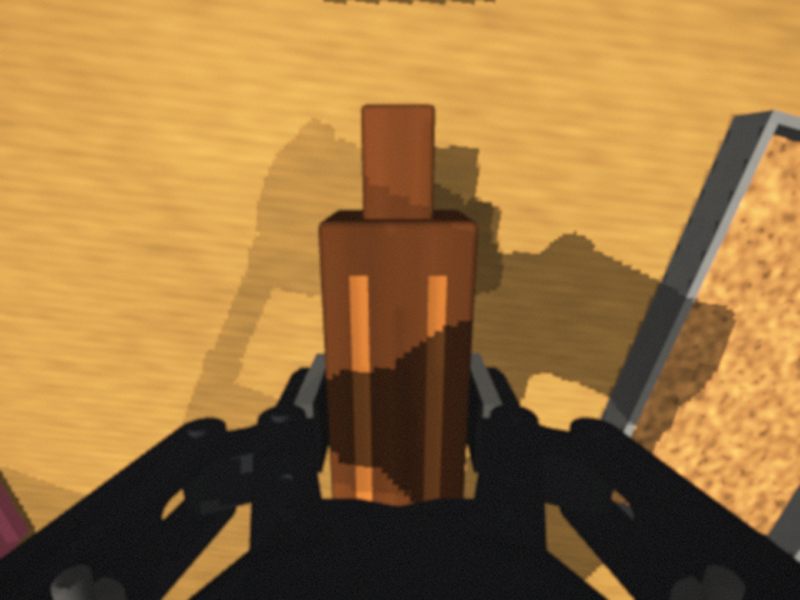

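The rail is held straight, with the tenon end at (362–434,104). The bar is only just at the top edge, so I'll back off to see it close up.

Call:
{"name": "apply_moves", "arguments": {
  "moves": [
    [[-0.8, 0, -0.2], [0, 0, 0], 1],
    [[-0.8, 0, -0.2], [0, 0, 0], 1],
    [[0, 0, 0], [0, 0, 0], 1],
    [[0, 0, 0], [0, 0, 0], 1]
  ]
}}

```text
t: 10.0
position: [405.1, -86.9, 193.8]
orientation: [0.0, 0.998, 0.06, 0.001]
force: [0.4, -0.5, -1.5]
grip_width: 0.506
grasp_force: 52.6
```

```bash
python3 - <<'E'
from h import *
import json
p,im=snap("wrist","w4"); json.dump({k:np.asarray(v).tolist() for k,v in p.items()},open("pics/w4.json","w"))
cv2.imwrite("pics/w4b.png",cv2.resize(im[:,:,::-1],(800,600),interpolation=cv2.INTER_CUBIC))
P,R,y,s=pose();print(P,y,R[2,:],s["force"],s["grip_width"],s["t"])
E
```

```text
[405.31412422 -87.07395982 193.65870026] 6.885278190223908 [ 1.35509402e-03  4.86113344e-04 -9.99998964e-01] [ 0.07570327 -0.59213526 -2.69509281] 0.505043745233636 10.05
```

View pics/w4b.png

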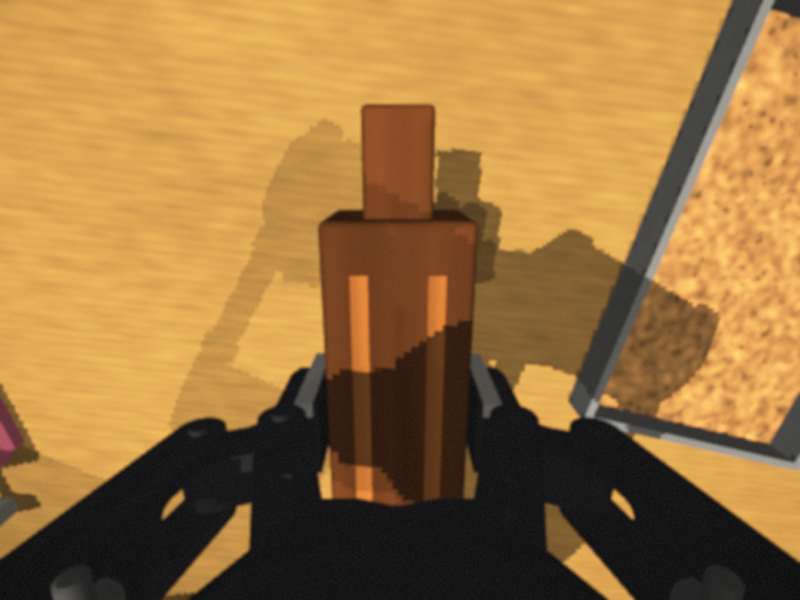

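Wrong direction: the meter is out of view. It shows only the rail's grip (unchanged) and the tray edge. I'll go forward, high above the bar.

Call:
{"name": "apply_moves", "arguments": {
  "moves": [
    [[0.8, 0, 0], [0, 0, 0], 1],
    [[0.8, 0, 0], [0, 0, 0], 1],
    [[0.7, 0, 0], [0, 0, 0], 1],
    [[0.7, 0, 0], [0, 0, 0], 1],
    [[0, 0, 0], [0, 0, 0], 1],
    [[0, 0, 0], [0, 0, 0], 1]
  ]
}}

```text
t: 10.8
position: [523.2, -72.7, 192.8]
orientation: [-0.0, 0.998, 0.06, -0.001]
force: [0.4, 0.1, -2.3]
grip_width: 0.5
grasp_force: 52.6
```

```bash
python3 - <<'E'
from h import *
import json
p,im=snap("wrist","w5"); json.dump({k:np.asarray(v).tolist() for k,v in p.items()},open("pics/w5.json","w"))
cv2.imwrite("pics/w5b.png",cv2.resize(im[:,:,::-1],(800,600),interpolation=cv2.INTER_CUBIC))
P,R,y,s=pose();print(P,y,R[2,:],s["force"],s["grip_width"],s["t"])
E
```

```text
[522.88939661 -72.8400507  192.89192804] 6.847045938754394 [-1.94802088e-03 -6.12971606e-04 -9.99997915e-01] [ 0.33412306  0.07496113 -2.18218433] 0.5052062648577598 10.85
```

View pics/w5b.png

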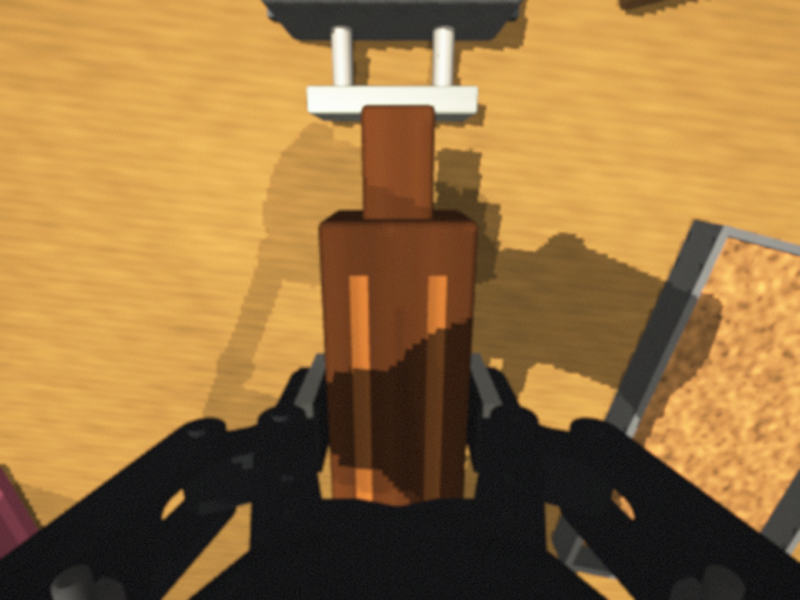

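The bar's front-top edge runs from (307,112) to (477,113), and the tenon end's top edge from (362,105) to (434,105).

```bash
python3 - <<'E'
from h import *
import json
p=json.load(open("pics/w5.json")); s=560/800
q=lambda u,v,z:onz(p,(u*s,v*s),z)
P,R,y,st=pose()
a,b=q(307,112,44),q(477.5,113,44); d=b-a
print("bar",a,b,np.linalg.norm(d),"yaw",np.degrees(np.arctan2(d[1],d[0]))+90,"mid",(a+b)/2)
c=q(264,1,62); e=q(522,1,62); print("housing y mid approx",(c+e)/2, np.linalg.norm(c-e))
lift=P[2]-82.5
t0,t1=q(362,105,30+lift),q(434,105,30+lift); print("tenon",np.linalg.norm(t0-t1),(t0+t1)/2)
s0,s1=q(319.5,224,36+lift),q(475,224,36+lift);print("should",np.linalg.norm(s0-s1),(s0+s1)/2)
for v in [(t0+t1)/2,(s0+s1)/2]: print("in tool",R.T@(v-P))
# two-view height: bar corners from w1 and w5
p1=json.load(open("pics/w1.json"))
print(tri([(p1,(229.5*s,192.5*s)),(p,(307*s,112*s))]),tri([(p1,(324.5*s,204*s)),(p,(477.5*s,113*s))]))
E
```

```text
bar [613.77290422 -18.84187916  44.        ] [622.8336713  -98.08428206  44.        ] 79.75873567608721 yaw 6.523008102991241 mid [618.30328776 -58.46308061  44.        ]
housing y mid approx [657.63477681 -54.37889871  62.        ] 103.5718951958416
tenon 18.671141614593058 [610.05198166 -62.04195624 140.39192804]
should 41.35316175395737 [580.30926117 -65.4134467  146.39192804]
in tool [87.93038251 -0.29754695 52.32900129]
in tool [57.98621063 -0.49964925 46.38744465]
[613.87285531 -18.42163998  40.10876473] [623.95008132 -99.3259656   35.76483361]
```

Call:
{"name": "apply_moves", "arguments": {
  "moves": [
    [[-0.41, -0.055, 0.2], [0, 0, 0], 1],
    [[0, 0, 0.7], [0, 0, 0], 1],
    [[0, 0, 0.8], [0, 0, 0], 1],
    [[0, 0, 0.5], [0, 0, 0], 1],
    [[0, 0, 0.25], [0, 0, 0], 1],
    [[0, 0, 0.1], [0, 0, 0], 1],
    [[0, 0, 0.05], [0, 0, 0], 1],
    [[0, 0, 0], [0, 0, 0], 1]
  ]
}}

```text
t: 11.85
position: [507.4, -73.1, 90.0]
orientation: [0.0, 0.998, 0.06, 0.001]
force: [1.2, -0.2, -2.4]
grip_width: 0.503
grasp_force: 52.6
```

```bash
python3 - <<'E'
from h import *
p,im=snap("side","s6"); p2,im2=snap("scene","c6")
c=lambda im,x,y,w=160,h=120:cv2.resize(im[y:y+h,x:x+w,::-1],(800,600),interpolation=cv2.INTER_CUBIC)
cv2.imwrite("pics/s6b.png",c(im,220,140))
P,R,y,s=pose();print(P,y,R[2,:],s["force"],s["wrist_torque"],s["grip_width"],s["t"])
M=np.array([618.8,-59]);v=M-P[:2];print("along",v@R[:2,0],"lat",v@R[:2,1])
E
```

```text
[507.38380705 -73.01433977  90.03547908] 6.8246480906385365 [ 1.07580293e-03  5.38287199e-04 -9.99999276e-01] [ 0.36139096  0.08790029 -2.3105065 ] [ 0.00590129 -0.00980697  0.00698475] 0.5032500538548633 11.95
along 112.29202602032915 lat -0.6753946522510175
```

View pics/s6b.png

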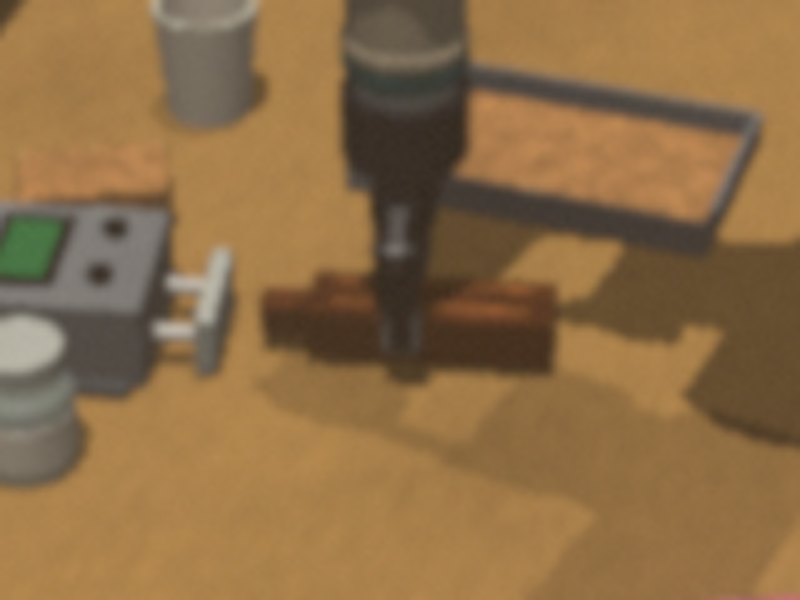

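The rail is level and low at about (410,320), just in front of the bar's face at (212,310). I'll close in slowly.

Call:
{"name": "apply_moves", "arguments": {
  "moves": [
    [[0.15, -0.01, 0.07], [0, 0, 0], 1],
    [[0.2, 0, 0], [0, 0, 0], 1],
    [[0.1, 0, 0], [0, 0, 0], 1],
    [[0.05, 0, 0], [0, 0, 0], 1],
    [[0, 0, 0], [0, 0, 0], 1]
  ]
}}

```text
t: 12.58
position: [526.9, -70.1, 86.6]
orientation: [0.0, 0.998, 0.06, -0.0]
force: [0.3, -0.2, -2.2]
grip_width: 0.505
grasp_force: 52.6
```

Call:
{"name": "apply_moves", "arguments": {
  "moves": [
    [[0.05, 0, 0], [0, 0, 0], 1],
    [[0.05, 0, 0], [0, 0, 0], 1],
    [[0, 0, 0], [0, 0, 0], 1]
  ]
}}

```text
t: 12.95
position: [530.9, -69.7, 86.7]
orientation: [0.0, 0.998, 0.059, 0.0]
force: [0.5, -0.1, -3.7]
grip_width: 0.506
grasp_force: 52.6
```

Call:
{"name": "apply_moves", "arguments": {
  "moves": [
    [[0.05, 0, 0], [0, 0, 0], 1],
    [[0, 0, 0], [0, 0, 0], 1]
  ]
}}

```text
t: 13.2
position: [531.4, -69.5, 86.4]
orientation: [-0.0, 0.998, 0.06, -0.002]
force: [-4.9, -2.2, 0.1]
grip_width: 0.505
grasp_force: 52.9
```

Call:
{"name": "apply_moves", "arguments": {
  "moves": [
    [[0.05, 0, 0], [0, 0, 0], 1],
    [[0.05, 0, 0], [0, 0, 0], 1],
    [[0.05, 0, 0], [0, 0, 0], 1],
    [[0, 0, 0], [0, 0, 0], 1]
  ]
}}

```text
t: 13.7
position: [536.8, -68.8, 86.4]
orientation: [-0.0, 0.998, 0.06, -0.002]
force: [-5.9, -2.8, 0.6]
grip_width: 0.504
grasp_force: 52.9
```

```bash
python3 - <<'E'
from h import *
P,R,y,s=pose();print(P,y,R[2,:],R.T@s["force"],s["wrist_torque"],s["t"])
M=np.array([618.8,-59]);v=M-P[:2];print("along",v@R[:2,0],"lat",v@R[:2,1])
E
```

```text
[536.80105818 -68.83150786  86.38449763] 6.837344448733554 [-4.50057180e-03 -5.09706265e-04 -9.99989742e-01] [-6.20415415  2.08665292 -0.55924168] [-0.30526643  0.67920695 -0.11791994] 13.7
along 82.58539130022224 lat 0.00029079804847698245
```

Call:
{"name": "apply_moves", "arguments": {
  "moves": [
    [[0.05, 0, 0], [0, 0, 0], 1],
    [[0.05, 0, 0], [0, 0, 0], 1],
    [[0.05, 0, 0], [0, 0, 0], 1],
    [[0, 0, 0], [0, 0, 0], 1],
    [[0, 0, 0], [0, 0, 0], 1]
  ]
}}

```text
t: 14.32
position: [542.0, -68.1, 86.3]
orientation: [-0.0, 0.998, 0.06, -0.003]
force: [-7.6, -2.4, 2.0]
grip_width: 0.505
grasp_force: 53.0
```

```bash
python3 - <<'E'
from h import *
P,R,y,s=pose();print(P,y,R[2,:],R.T@s["force"],s["wrist_torque"],s["t"])
M=np.array([618.8,-59]);v=M-P[:2];print("along",v@R[:2,0],"lat",v@R[:2,1])
E
```

```text
[542.0214262  -68.14426762  86.29565177] 6.839733037513875 [-5.98966392e-03 -7.35992046e-04 -9.99981791e-01] [-7.86679541  1.46229904 -1.98353265] [-0.36979227  0.80415698 -0.11104507] 14.325
along 77.31977993562845 lat 0.06422469107650643
```

Call:
{"name": "apply_moves", "arguments": {
  "moves": [
    [[0.025, 0, 0], [0, 0, 0], 1],
    [[0, 0, 0], [0, 0, 0], 1],
    [[0, 0, 0], [0, 0, 0], 1],
    [[0, 0, 0], [0, 0, 0], 1],
    [[0, 0, 0], [0, 0, 0], 1],
    [[0, 0, 0], [0, 0, 0], 1],
    [[0, 0, 0], [0, 0, 0], 1],
    [[0, 0, 0], [0, 0, 0], 1],
    [[0, 0, 0], [0, 0, 0], 1],
    [[0, 0, 0], [0, 0, 0], 1],
    [[0, 0, 0], [0, 0, 0], 1],
    [[0, 0, 0], [0, 0, 0], 1],
    [[0, 0, 0], [0, 0, 0], 1],
    [[0, 0, 0], [0, 0, 0], 1],
    [[0, 0, 0], [0, 0, 0], 1],
    [[0, 0, 0], [0, 0, 0], 1],
    [[0, 0, 0], [0, 0, 0], 1],
    [[0, 0, 0], [0, 0, 0], 1],
    [[0, 0, 0], [0, 0, 0], 1],
    [[0, 0, 0], [0, 0, 0], 1]
  ]
}}

```text
t: 16.82
position: [542.9, -68.0, 86.3]
orientation: [-0.0, 0.998, 0.06, -0.003]
force: [-6.9, -1.8, 2.1]
grip_width: 0.507
grasp_force: 53.1
```

```bash
python3 - <<'E'
from h import *
P,R,y,s=pose();print(P,y,R[2,:],R.T@s["force"],s["wrist_torque"],s["t"],s["joints"])
M=np.array([618.8,-59]);v=M-P[:2];print("along",v@R[:2,0],"lat",v@R[:2,1])
p,im=snap("wrist","w7")
E
```

```text
[542.89954198 -68.02356543  86.30174426] 6.838259495597499 [-6.17961674e-03 -7.88067250e-04 -9.99980595e-01] [-7.07054385  0.92142121 -2.07541513] [-0.37011244  0.76019693 -0.14904243] 16.825 [-0.25102227  0.44650927  1.85699978 -0.00200985  0.84413049  1.20176619]
along 76.43346841340758 lat 0.07749367939895227
```

Depth by position is about 11.5 mm of 14. I'll nudge it a little further and hold again, to be safely "nearly all the way".

Call:
{"name": "apply_moves", "arguments": {
  "moves": [
    [[0.03, 0, 0], [0, 0, 0], 1],
    [[0, 0, 0], [0, 0, 0], 1],
    [[0, 0, 0], [0, 0, 0], 1],
    [[0, 0, 0], [0, 0, 0], 1],
    [[0, 0, 0], [0, 0, 0], 1],
    [[0, 0, 0], [0, 0, 0], 1],
    [[0, 0, 0], [0, 0, 0], 1],
    [[0, 0, 0], [0, 0, 0], 1],
    [[0, 0, 0], [0, 0, 0], 1],
    [[0, 0, 0], [0, 0, 0], 1],
    [[0, 0, 0], [0, 0, 0], 1],
    [[0, 0, 0], [0, 0, 0], 1],
    [[0, 0, 0], [0, 0, 0], 1],
    [[0, 0, 0], [0, 0, 0], 1],
    [[0, 0, 0], [0, 0, 0], 1],
    [[0, 0, 0], [0, 0, 0], 1],
    [[0, 0, 0], [0, 0, 0], 1],
    [[0, 0, 0], [0, 0, 0], 1],
    [[0, 0, 0], [0, 0, 0], 1]
  ]
}}

```text
t: 19.25
position: [543.9, -67.9, 86.3]
orientation: [-0.0, 0.998, 0.06, -0.003]
force: [-8.7, -2.0, 1.4]
grip_width: 0.503
grasp_force: 53.1
```

```bash
python3 - <<'E'
from h import *
P,R,y,s=pose();print(P,y,R[2,:],R.T@s["force"],s["wrist_torque"],s["t"],s["joints"])
M=np.array([618.8,-59]);v=M-P[:2];print("along",v@R[:2,0],"lat",v@R[:2,1])
P[:2]-=60*R[:2,0]; P[2]+=40
c,sn=np.cos(np.radians(6.84)),np.sin(np.radians(6.84))
# plain end: TCP at 91.6+25 from face
T=M-np.array([c,sn])*(91.6+40); print("target",T); plan(P,y,[T[0],T[1],P[2]+20],186.84,23)
E
```

```text
[543.93501048 -67.88363166  86.27301373] 6.839595536888057 [-6.51320655e-03 -8.09224878e-04 -9.99978461e-01] [-8.90106959  0.9348492  -1.37334139] [-0.38895466  0.85888126 -0.16712712] 19.25 [-0.25024834  0.44779655  1.85453537 -0.00213578  0.8456276   1.20259883]
along 75.38856265393895 lat 0.09487471189835947
target [488.13664924 -74.67318627]
yaw0 6.8
[[0.004, 0.0, -0.022], [0, 0, np.float64(-0.978)]]
[[0.004, 0.001, -0.022], [0, 0, np.float64(-0.978)]]
[[0.004, 0.001, -0.022], [0, 0, np.float64(-0.978)]]
[[0.004, 0.002, -0.022], [0, 0, np.float64(-0.978)]]
[[0.003, 0.002, -0.022], [0, 0, np.float64(-0.978)]]
[[0.003, 0.003, -0.022], [0, 0, np.float64(-0.978)]]
[[0.003, 0.003, -0.022], [0, 0, np.float64(-0.978)]]
[[0.002, 0.003, -0.022], [0, 0, np.float64(-0.978)]]
[[0.002, 0.004, -0.022], [0, 0, np.float64(-0.978)]]
[[0.001, 0.004, -0.022], [0, 0, np.float64(-0.978)]]
[[0.001, 0.004, -0.022], [0, 0, np.float64(-0.978)]]
[[0.0, 0.004, -0.022], [0, 0, np.float64(-0.978)]]
[[-0.0, 0.004, -0.022], [0, 0, np.float64(-0.978)]]
[[-0.001, 0.004, -0.022], [0, 0, np.float64(-0.978)]]
[[-0.001, 0.004, -0.022], [0, 0, np.float64(-0.978)]]
[[-0.002, 0.004, -0.022], [0, 0, np.float64(-0.978)]]
[[-0.002, 0.003, -0.022], [0, 0, np.float64(-0.978)]]
[[-0.003, 0.003, -0.022], [0, 0, np.float64(-0.978)]]
[[-0.003, 0.003, -0.022], [0, 0, np.float64(-0.978)]]
[[-0.004, 0.002, -0.022], [0, 0, np.float64(-0.978)]]
[[-0.004, 0.002, -0.022], [0, 0, np.float64(-0.978)]]
[[-0.004, 0.001, -0.022], [0, 0, np.float64(-0.978)]]
[[-0.004, 0.0, -0.022], [0, 0, np.float64(-0.978)]]
```

Call:
{"name": "apply_moves", "arguments": {
  "moves": [
    [[-0.2, 0, 0], [0, 0, 0], 1],
    [[-0.5, 0, 0], [0, 0, 0], 1],
    [[-0.8, 0, -0.4], [0, 0, 0], 1],
    [[0, 0, -0.7], [0, 0, -0.5], 1],
    [[0, 0, -0.4], [0, 0, -1], 1],
    [[0, 0, 0], [0, 0, -1], 1],
    [[0, 0, 0], [0, 0, -1], 1],
    [[0, 0, 0], [0, 0, -1], 1],
    [[0, 0, 0], [0, 0, -1], 1],
    [[0, 0, 0], [0, 0, -1], 1],
    [[0, 0, 0], [0, 0, -1], 1],
    [[0, 0, 0], [0, 0, -1], 1],
    [[0, 0, 0], [0, 0, -1], 1],
    [[0, 0, 0], [0, 0, -1], 1],
    [[0, 0, 0], [0, 0, -1], 1],
    [[0, 0, 0], [0, 0, -1], 1],
    [[0, 0, 0], [0, 0, -1], 1],
    [[0, 0, 0], [0, 0, -1], 1],
    [[0, 0, 0], [0, 0, -1], 1],
    [[0, 0, 0], [0, 0, -1], 1]
  ]
}}

```text
t: 21.75
position: [488.0, -74.9, 146.9]
orientation: [0.001, 0.35, 0.937, 0.0]
force: [-0.4, 0.2, -2.3]
grip_width: 0.506
grasp_force: 52.7
```

Call:
{"name": "apply_moves", "arguments": {
  "moves": [
    [[0, 0, 0], [0, 0, -1], 1],
    [[0, 0, 0], [0, 0, -1], 1],
    [[0, 0, 0], [0, 0, -1], 1],
    [[0, 0, 0], [0, 0, -1], 1],
    [[0, 0, 0], [0, 0, -1], 1],
    [[0, 0, 0], [0, 0, -1], 1],
    [[0, 0, 0], [0, 0, 0], 1],
    [[0, 0, 0], [0, 0, 0], 1],
    [[0, 0, 0], [0, 0, 0], 1]
  ]
}}

```text
t: 22.88
position: [487.5, -74.9, 146.7]
orientation: [0.0, -0.059, 0.998, -0.0]
force: [-0.4, -0.9, -2.2]
grip_width: 0.506
grasp_force: 52.7
```

```bash
python3 - <<'E'
from h import *
P,R,y,s=pose();print(P,y,R[2,:],R.T@s["force"],s["wrist_torque"],s["t"],s["joints"])
M=np.array([618.8,-59]);v=M-P[:2];print("along",v@R[:2,0],"lat",v@R[:2,1])
E
```

```text
[487.45838885 -74.90979044 146.72807736] -173.24016927023115 [-3.57044180e-04 -1.72116489e-04 -9.99999921e-01] [ 0.52394533 -0.8526244   2.21222472] [-0.02883097 -0.00419468  0.00343184] 22.875 [-2.93660307e-01  3.00254566e-01  1.90979411e+00 -1.85469102e-05
  9.31147889e-01 -1.98242684e+00]
along -132.3012582086055 lat 0.3392679574108322
```

Call:
{"name": "apply_moves", "arguments": {
  "moves": [
    [[0, 0.02, 0.4], [0, 0, 0], 1],
    [[0, 0, 0.6], [0, 0, 0], 1],
    [[-0.2, 0, 0.3], [0, 0, 0], 1],
    [[-0.3, 0, 0.15], [0, 0, 0], 1],
    [[-0.2, 0, 0.05], [0, 0, 0], 1],
    [[-0.1, 0, 0], [0, 0, 0], 1],
    [[-0.05, 0, 0], [0, 0, 0], 1],
    [[0, 0, 0], [0, 0, 0], 1]
  ]
}}

```text
t: 23.88
position: [521.1, -70.1, 87.0]
orientation: [0.0, -0.06, 0.998, -0.0]
force: [0.1, -0.5, -2.6]
grip_width: 0.502
grasp_force: 52.6
```

Call:
{"name": "apply_moves", "arguments": {
  "moves": [
    [[-0.05, 0, 0], [0, 0, 0], 1],
    [[-0.05, 0, 0], [0, 0, 0], 1],
    [[0, 0, 0], [0, 0, 0], 1]
  ]
}}

```text
t: 24.25
position: [525.2, -69.6, 86.8]
orientation: [0.0, -0.06, 0.998, -0.0]
force: [0.1, 0.1, -2.6]
grip_width: 0.503
grasp_force: 52.6
```

Call:
{"name": "apply_moves", "arguments": {
  "moves": [
    [[-0.04, 0, 0], [0, 0, 0], 1],
    [[0, 0, 0], [0, 0, 0], 1]
  ]
}}

```text
t: 24.5
position: [526.7, -69.4, 86.7]
orientation: [0.0, -0.06, 0.998, -0.0]
force: [-0.1, -0.7, -3.1]
grip_width: 0.504
grasp_force: 52.6
```

Call:
{"name": "apply_moves", "arguments": {
  "moves": [
    [[-0.04, 0, 0], [0, 0, 0], 1],
    [[0, 0, 0], [0, 0, 0], 1]
  ]
}}

```text
t: 24.75
position: [527.9, -69.2, 86.6]
orientation: [-0.0, -0.06, 0.998, 0.0]
force: [-1.4, -0.0, -2.5]
grip_width: 0.506
grasp_force: 52.7
```

Call:
{"name": "apply_moves", "arguments": {
  "moves": [
    [[-0.03, 0, 0], [0, 0, 0], 1],
    [[0, 0, 0], [0, 0, 0], 1]
  ]
}}

```text
t: 25.0
position: [528.0, -69.1, 86.5]
orientation: [-0.002, -0.06, 0.998, 0.0]
force: [-5.2, -1.9, -0.0]
grip_width: 0.505
grasp_force: 52.9
```

Call:
{"name": "apply_moves", "arguments": {
  "moves": [
    [[-0.05, 0, 0], [0, 0, 0], 1],
    [[-0.05, 0, 0], [0, 0, 0], 1],
    [[-0.05, 0, 0], [0, 0, 0], 1],
    [[-0.05, 0, 0], [0, 0, 0], 1],
    [[0, 0, 0], [0, 0, 0], 1],
    [[0, 0, 0], [0, 0, 0], 1]
  ]
}}

```text
t: 25.75
position: [535.1, -68.2, 86.4]
orientation: [-0.002, -0.06, 0.998, 0.0]
force: [-6.6, -2.7, 1.4]
grip_width: 0.505
grasp_force: 53.0
```

```bash
python3 - <<'E'
from h import *
P,R,y,s=pose();print(P,y,R[2,:],R.T@s["force"],s["wrist_torque"],s["t"])
M=np.array([618.8,-59]);v=M-P[:2];print("along",v@R[:2,0],"lat",v@R[:2,1])
E
```

```text
[535.1438979  -68.23647978  86.37449146] -173.16141618495448 [ 4.73673603e-03  5.33894314e-04 -9.99988639e-01] [ 6.90531621 -1.90721851 -1.41770862] [-0.38372939  0.76216706 -0.11640313] 25.75
along -84.15980246580573 lat -0.790170921091656
```

Call:
{"name": "apply_moves", "arguments": {
  "moves": [
    [[-0.05, 0, 0], [0, 0, 0], 1],
    [[-0.05, 0, 0], [0, 0, 0], 1],
    [[-0.03, 0, 0], [0, 0, 0], 1],
    [[0, 0, 0], [0, 0, 0], 1],
    [[0, 0, 0], [0, 0, 0], 1]
  ]
}}

```text
t: 26.38
position: [539.7, -67.6, 86.3]
orientation: [-0.003, -0.06, 0.998, 0.0]
force: [-7.6, -2.5, 1.3]
grip_width: 0.504
grasp_force: 53.0
```

Call:
{"name": "apply_moves", "arguments": {
  "moves": [
    [[-0.01, 0, 0], [0, 0, 0], 1],
    [[0, 0, 0], [0, 0, 0], 1],
    [[0, 0, 0], [0, 0, 0], 1],
    [[0, 0, 0], [0, 0, 0], 1],
    [[0, 0, 0], [0, 0, 0], 1],
    [[0, 0, 0], [0, 0, 0], 1],
    [[0, 0, 0], [0, 0, 0], 1],
    [[0, 0, 0], [0, 0, 0], 1],
    [[0, 0, 0], [0, 0, 0], 1],
    [[0, 0, 0], [0, 0, 0], 1],
    [[0, 0, 0], [0, 0, 0], 1],
    [[0, 0, 0], [0, 0, 0], 1],
    [[0, 0, 0], [0, 0, 0], 1],
    [[0, 0, 0], [0, 0, 0], 1],
    [[0, 0, 0], [0, 0, 0], 1],
    [[0, 0, 0], [0, 0, 0], 1],
    [[0, 0, 0], [0, 0, 0], 1],
    [[0, 0, 0], [0, 0, 0], 1],
    [[0, 0, 0], [0, 0, 0], 1],
    [[0, 0, 0], [0, 0, 0], 1]
  ]
}}

```text
t: 28.88
position: [540.1, -67.6, 86.3]
orientation: [-0.003, -0.06, 0.998, 0.0]
force: [-8.6, -2.7, 1.6]
grip_width: 0.502
grasp_force: 53.1
```

```bash
python3 - <<'E'
from h import *
P,R,y,s=pose();print(P,y,R[2,:],R.T@s["force"],s["wrist_torque"],s["t"])
# retreat 80 and up 84, then to over tray, rail centre (TCP) at tray centre, yaw: rail along tray (-7): tool yaw 173 = from -173 ... 
P[:2]+=60*R[:2,0]; P[2]+=80
plan(P,y,[454,-302,P[2]],-187.3,8)
E
```

```text
[540.08984608 -67.58946838  86.28940734] -173.15664280447535 [ 6.06938552e-03  7.25924019e-04 -9.99981318e-01] [ 8.91329015 -1.6477021  -1.53575021] [-0.41310826  0.90127752 -0.09378095] 28.875
yaw0 -173.2
[[0.167, -0.695, -0.0], [0, 0, np.float64(0.221)]]
[[0.145, -0.7, -0.0], [0, 0, np.float64(0.221)]]
[[0.124, -0.704, -0.0], [0, 0, np.float64(0.221)]]
[[0.102, -0.708, -0.0], [0, 0, np.float64(0.221)]]
[[0.08, -0.711, -0.0], [0, 0, np.float64(0.221)]]
[[0.058, -0.713, -0.0], [0, 0, np.float64(0.221)]]
[[0.036, -0.714, -0.0], [0, 0, np.float64(0.221)]]
[[0.014, -0.715, -0.0], [0, 0, np.float64(0.221)]]
```

Call:
{"name": "apply_moves", "arguments": {
  "moves": [
    [[0.2, 0, 0], [0, 0, 0], 1],
    [[0.5, 0, 0], [0, 0, 0], 1],
    [[0.8, 0, -0.4], [0, 0, 0], 1],
    [[0, 0, -0.8], [0, 0, 0], 1],
    [[0, 0, -0.8], [0, 0, 0], 1],
    [[0.17, -0.7, 0], [0, 0, 0.22], 1],
    [[0.14, -0.7, 0], [0, 0, 0.22], 1],
    [[0.12, -0.7, 0], [0, 0, 0.22], 1],
    [[0.1, -0.7, 0], [0, 0, 0.22], 1],
    [[0.08, -0.71, 0], [0, 0, 0.22], 1],
    [[0.06, -0.71, 0], [0, 0, 0.22], 1],
    [[0.04, -0.71, 0], [0, 0, 0.22], 1],
    [[0.01, -0.71, 0], [0, 0, 0.22], 1],
    [[0, 0, 0], [0, 0, 0], 1],
    [[0, 0, 0], [0, 0, 0], 1]
  ]
}}

```text
t: 30.75
position: [457.2, -300.7, 166.6]
orientation: [0.0, 0.063, 0.998, 0.0]
force: [-0.5, -0.2, -2.8]
grip_width: 0.505
grasp_force: 52.6
```

```bash
python3 - <<'E'
from h import *
p,im=snap("wrist","w8"); _,a=snap("side","s8"); _,b=snap("scene","c8")
c=lambda im,x,y,w=120,h=90:cv2.resize(im[y:y+h,x:x+w],(400,300),interpolation=cv2.INTER_CUBIC)
cv2.imwrite("pics/m8.png",np.vstack([np.hstack([cv2.resize(im,(400,300)),c(a,270,110)]),np.hstack([c(b,190,110),c(b,190,180)])])[:,:,::-1])
P,R,y,s=pose();print(P,y,R[2,:],s["force"],s["grip_width"],s["t"],s["joints"])
E
```

```text
[ 457.17692497 -300.17141427  166.69338935] 172.79775890543723 [-5.28270693e-05  3.08498995e-04 -9.99999951e-01] [-0.50258433 -0.51962259 -2.7984709 ] 0.4997592977307044 30.9 [-7.08375580e-01  3.46913391e-01  1.77021502e+00  3.35474760e-04
  1.02458991e+00 -2.15364337e+00]
```

View pics/m8.png

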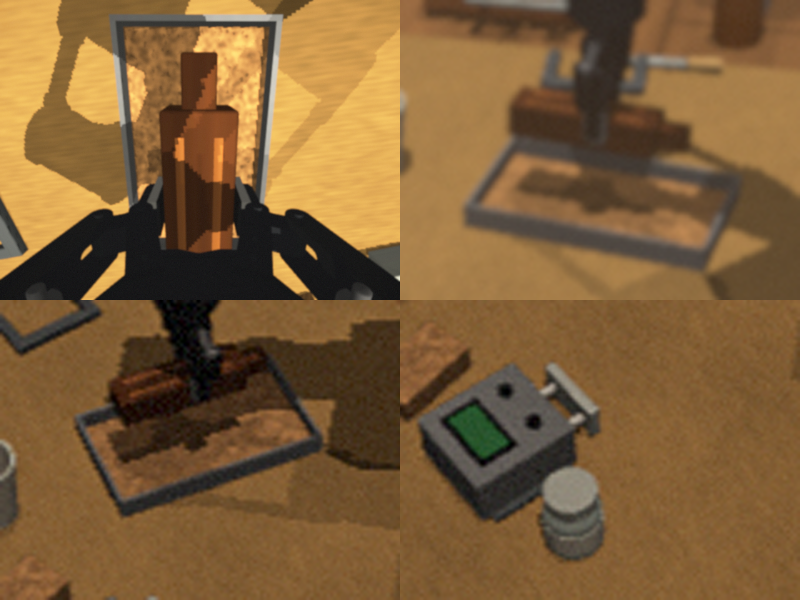

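The rail sits centred and parallel over the tray, and the bar has sprung back out with nothing else disturbed. I'll lower it.

Call:
{"name": "apply_moves", "arguments": {
  "moves": [
    [[0, 0, 0.4], [0, 0, 0], 1],
    [[0, 0, 0.7], [0, 0, 0], 1],
    [[0, 0, 0.5], [0, 0, 0], 1],
    [[0, 0, 0.2], [0, 0, 0], 1],
    [[0, 0, 0.05], [0, 0, 0], 1],
    [[0, 0, 0], [0, 0, 0], 1]
  ]
}}

```text
t: 31.65
position: [457.5, -301.2, 93.3]
orientation: [0.001, 0.063, 0.998, -0.0]
force: [-0.4, 0.1, -2.0]
grip_width: 0.507
grasp_force: 52.6
```

Call:
{"name": "apply_moves", "arguments": {
  "moves": [
    [[0, 0, 0.05], [0, 0, 0], 1],
    [[0, 0, 0], [0, 0, 0], 1]
  ]
}}

```text
t: 31.9
position: [457.2, -301.2, 91.1]
orientation: [0.0, 0.063, 0.998, -0.0]
force: [0.8, -0.6, -1.6]
grip_width: 0.507
grasp_force: 52.6
```

Call:
{"name": "apply_moves", "arguments": {
  "moves": [
    [[0, 0, 0.025], [0, 0, 0], 1],
    [[0, 0, 0], [0, 0, 0], 1]
  ]
}}

```text
t: 32.15
position: [457.0, -301.1, 89.7]
orientation: [0.0, 0.063, 0.998, -0.0]
force: [-0.4, 0.3, -2.8]
grip_width: 0.5
grasp_force: 52.6
```

Call:
{"name": "apply_moves", "arguments": {
  "moves": [
    [[0, 0, 0.02], [0, 0, 0], 1],
    [[0, 0, 0], [0, 0, 0], 1]
  ]
}}

```text
t: 32.4
position: [457.0, -301.0, 88.8]
orientation: [-0.0, 0.063, 0.998, 0.0]
force: [0.1, 0.2, -2.0]
grip_width: 0.506
grasp_force: 52.6
```

Call:
{"name": "apply_moves", "arguments": {
  "moves": [
    [[0, 0, 0.02], [0, 0, 0], 1],
    [[0, 0, 0], [0, 0, 0], 1]
  ]
}}

```text
t: 32.65
position: [457.1, -301.1, 88.6]
orientation: [0.0, 0.063, 0.998, -0.0]
force: [-1.1, 0.3, 3.5]
grip_width: 0.505
grasp_force: 53.2
```

Call:
{"name": "apply_moves", "arguments": {
  "moves": [
    [[0, 0, 0], [0, 0, 0], 0.45],
    [[0, 0, 0], [0, 0, 0], 0.35],
    [[0, 0, 0], [0, 0, 0], 0.25],
    [[0, 0, 0], [0, 0, 0], 0.25],
    [[0, 0, 0], [0, 0, 0], 0.25],
    [[0, 0, -0.2], [0, 0, 0], 0.25],
    [[0, 0, -0.6], [0, 0, 0], 0.25],
    [[0, 0, -1], [0, 0, 0], 0.25],
    [[0, 0, -1], [0, 0, 0], 0.25],
    [[0, 0, -1], [0, 0, 0], 0.25],
    [[0, 0, 0], [0, 0, 0], 0.25],
    [[0, 0, 0], [0, 0, 0], 0.25]
  ]
}}

```text
t: 34.15
position: [456.6, -300.7, 240.0]
orientation: [-0.0, 0.063, 0.998, 0.0]
force: [0.3, 0.3, -0.4]
grip_width: 0.752
grasp_force: 0.0
```

```bash
python3 - <<'E'
from h import *
p,im=snap("wrist","w9")
s=560/800
P,R,y,st=pose();print(P,y,st["grip_width"],st["force"],st["t"])
# where the rail should show if at rest in the tray; compare image with prediction numerically (z top=42)
a=np.radians(y); X=np.array([np.cos(a),np.sin(a),0]);Y=np.array([np.sin(a),-np.cos(a),0])
o=np.array([457.1,-301.1,0])
for n,k in [("on tenon",o+75*X+[0,0,36]),("right of tenon",o+75*X+20*Y+[0,0,6]),("left of tenon",o+75*X-20*Y+[0,0,6]),("main",o+50*X+[0,0,42]),("main edge",o+50*X+18*Y+[0,0,42])]:
    u,v=proj(p,k)[0]; print(n,round(u),round(v), im[int(v),int(u)] if 0<=v<420 and 0<=u<560 else None)
for t in ["rail","rail_tenon","tray"]: print(t,[(np.round(d["uv"]).tolist(),round(d["p"],2)) for d in recognise("wrist",t)])
E
```

```text
[ 456.4114384  -300.51636763  239.25440429] 172.74064811414252 0.7464281724931512 [-1.40092194 -0.95592769 -0.87439117] 34.2
on tenon 277 114 [118  63  29]
right of tenon 298 114 [169 117  63]
left of tenon 257 114 [220 153  82]
main 277 144 [117  64  31]
main edge 298 144 [102  56  26]
rail [([278.0, 198.0], 0.77)]
rail_tenon [([276.0, 198.0], 0.88)]
tray [([252.0, 152.0], 0.56)]
```

The pixels show dark wood exactly where the rail should lie in the tray, with cork on either side. The gripper is clear and carrying no load.

```bash
python3 -c "
from workcell import finish_job
print(finish_job())"
```

```text
the job is handed in; nothing more can be done
None
```

The job is handed in at about 34 s: I pressed the tenon end, then the plain end, about 12–13 mm into the 14 mm bar travel, with the tenon held about 5 s over two depths and the plain end about 2.5 s, and the rail now lies released in the tray with nothing else touched.

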